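# Fit the sample pan and close the moisture analyser

### The job

Get the moisture analyser beside the rice machine ready for the next test: take the sample pan out of the light-blue tray by its orange handle and set it down flat in the round recess under the raised hood, handle towards the front of the analyser, and let go. Then bring the hood down gently, keeping its weight in hand all the way so that it never drops, until it is fully closed. Leave everything else where it is.

Things in the scene. Friction and masses are not known exactly. Their poses are not given: they have to be found in the camera images.
- analyser: bench moisture analyser, white case 340 mm deep (x), 210 mm wide (y), fixed. Origin on the table under its middle; x points from its front (dark key panel, up to 50 mm high, x -172 to -48 mm) to its back, y left, z up. Deck 64 mm high. White hinge cheeks 95 mm high stand beside the hood at the back
- pan_seat (a point): centre of the floor of the round recess (106 mm wide, 6 mm deep, floor 58 mm above the table) in the analyser's deck, where the pan belongs; axes as the analyser's; 35 mm behind the analyser's origin. Nothing but the raised hood is above it
- hood (a joint): angle of the hood about the level hinge along its back edge (the analyser's y), rad: 0 fully closed on its stop, growing as its front rises, 1.55 the open stop. Hood about 0.8 kg. The stiff hinge holds it still when steeper than about 1.0; below about 0.85 its weight wins and it falls shut unless supported. From upright it takes 1 to 3 N at the handle to move it
- hood_hinge (a point): point on the hinge line at mid-width, 78 mm above the table, 140 mm behind the analyser's origin. Axes turn with the hood; closed, they are the analyser's. The hood is a hollow white shell 200 mm wide, from 10 mm behind to 206 mm in front of this line; closed, its underside is 13 mm below the line and its top 45 mm above
- hood_handle (a point): middle of the hood's light-blue handle bar: round, 12 mm thick, 110 mm long, parallel to the hinge, its axis 40 mm in front of the hood's front face, on a stub at each end. Closed: 246 mm in front of the hinge line, 10 mm above it, 88 mm above the table. It turns about the hinge with the hood, axes too
- pan: aluminium sample pan with black rim, 100 mm over the rim, 92 mm at the foot, 13 mm high, with a side handle; 70 to 120 g. Origin: centre of its underside; x points away from the handle, z up. Black handle strip 20 mm wide, 9 to 14 mm above the underside, reaches 86 mm from the centre and carries the orange grip. Lies flat in the tray, handle roughly to the tray's front
- pan_grip (a point): middle of the pan's orange grip block: 36 mm long (along the pan's x), 12 mm wide (y), 24 mm high, its top 36 mm above the pan's underside; 68 mm from the pan's centre on the handle side, 24 mm above its underside; axes as the pan's
- tray: shallow light-blue open tray, 260 (x) by 280 (y) by 55 mm high, walls and floor 5 mm, fixed to the table. Origin on the table under its middle; its front faces its own -x
- spoon: steel spoon 150 mm long lying in the tray along its right-hand (-y) wall; to be left alone
- brush: white cleaning brush 170 mm long lying in the tray along its left-hand (+y) wall; to be left alone
- soy: dark soy sauce bottle, 68 mm wide, 200 mm high, yellow cap, standing at the back of the table; origin at its foot; to be left alone
- jar: white sample jar with green cap, 72 mm wide, 85 mm high, at the left of the table; origin at its foot; to be left alone
- cup: blue cup, 80 mm wide, 85 mm high, at the right of the table; origin at its foot; to be left alone
- bowl: white bowl, 130 mm wide, 60 mm high, at the left of the table; origin at its foot; to be left alone
There are look-alikes about, which are no part of the job. What is meant by the pan is not green, red or yellow, and is the smaller of those in its own colour.

How it is judged:
By the outcome, as a careful person would: the job done as asked, in the order asked, and still so for the second after the job is handed in, with the robot touching nothing.
It also fails if it takes over 69 s, if anything falls off the work surface, if the arm or the gripper's body presses on something with over 40 N, if the wrist force passes 120 N, or if a joint passes its speed limit or range.

### The arm

A 6-joint arm with a two-finger parallel gripper is mounted at the origin on the work surface. World frame = base frame: x ahead of the robot, y to its left, z up, the work surface at z = 0. Lengths are in m, angles in rad, forces in N, time in s.
With the tool pointing down it reaches from about 0.225 to 0.875 m from the base axis. Payload 3.4 kg.
Tool frame: the origin (TCP) lies between the finger pads; the fingertips stand 11 mm ahead of it and the grasp point (between the pads) lies 8 mm behind it (tips_ahead is the distance from the TCP to the fingertips, in m); z points along the fingers, x is the direction in which the jaws open and shut, and the axes are right-handed (so a half turn about z gives the same grasp; the last joint's range is limited). The gripper opens to 85 mm and grips with 20 to 120 N. Pads are 22 mm wide; open, the fingers measure 114 mm over their backs; the gripper's body (76 mm by 85 mm) begins 54 mm behind the grasp point. The pads swing forward as they close: fully open they stand 13 mm farther back than shut.
Start: joints at [-0.121, 0.276, 1.505, -0, 1.361, -0.121], TCP at [0.575, -0, 0.242] pointing down, gripper open.
Joint ranges: [-2.89, 2.89], [-0.75, 2.08], [0.22, 2.7], [-1.18, 4.32], [0.11, 2.71], [-2.7, 2.7]. Speed limits (rad/s): [2.57, 2.57, 3.14, 3.14, 3.14, 3.14].

### API

Orientations are given as a unit quaternion [w, x, y, z].
In Python, from rig import get_state, get_image, sign_off, masks_of, tips_ahead gives the robot as it stands.
- The arm moves only by the tool play_rows, never from a script. Its argument "series" is a list of rows, each an object of numbers: "fingers": the closure, from -1 (fully open) to 1 (shut); "dx", "dy", "dz": the shift along the world's x, y, z in mm; "turn": the turn about the world's z in rad. A call has 1 to 20 rows; each row shifts and turns the pose as measured when the row begins; what a row does not reach is not made up. A row lasts 1/12 s, in which the tool goes at most 41.7 mm and 7.16 degrees, less where a joint would pass 70% of its speed; a pose out of reach is approached as far as the arm can. A call with a gripper value outside its range is refused whole. The fingers move at their own pace and stop on an object; "squeeze" is the grip in N (left out, the last holds). Time passes only in rows, so rows that do not move let the fingers close. It gives the time, the measured TCP pose, the force and the opening at its end, in the units of the state.
- get_state(): the state, without advancing time (a new reading comes with each control period).
- get_image(name): name is "scene" or "side" or "wrist"; returns a dict with "pixels" (400x640x3 uint8, red, green, blue), "vfov" (degrees; the focal length in pixels is half the picture's height over the tangent of half this angle, whatever the lens; pixels are square), "cx", "cy" (the principal point, pixels), "rvec" (rotation vector, rad) and "tvec" (3), from world to camera coordinates, as OpenCV has them; the wrist camera has in their place "hand_eye" (4x4, takes a point from camera to tool coordinates, whose origin is the TCP and whose axes are the tool frame's). Camera axes: x right, y down, z forward; pixel columns grow to the right and rows downward; lengths in m; the calibration is good to about 2 mm. A picture is of the moment at which its call begins: read the wrist's pose just before it. There is no depth.
- sign_off(): hands the job in, once; it reports no verdict.
Trained networks look in a picture, given as the dict that the camera call returned (one of the last four; its "shot" number tells which), for a name from the list of things; names that differ only in an ending like _2 or _b are one class to them, and where a whole thing is asked for, a point or a joint stands for the part that bears it (a point fixed in the world has none). Each returns a list of dicts, best first, with "p" (0 to 1); they miss things now and then, are a little off and sometimes report something else, mostly with a low value. They report only what shows in the picture. A call takes as long as a camera call. They do not tell look-alikes from the thing itself.
- masks_of(picture, label): "region" (400x640 bool, what is visible of it) and "xy" ([column, row] in pixels, amid what is visible of it).
The state is a dict: "clock": time; "qpos": joint angles; "qd": joint speeds; "effort": joint torques, N m; "position": TCP position; "ee_rot": TCP orientation; "contact_force": force on the tool from outside, world axes, zero at the start; "moment": the same for the moment, N m; "width": finger opening in m.
Only numpy, scipy, OpenCV 4.12 (cv2) and the standard library are available. Lean on these libraries where they do the work, as an engineer would, in place of code of your own. Each camera call takes 0.05 s, during which the arm holds its last target. There are 200 camera calls.

## Working session

There is one attempt and no reset: what is moved stays moved. The work goes in short steps, Python scripts to look and compute and a tool call to move; the robot and the scene stay as the last step left them, time stands still between calls to the robot, and variables do not carry over. Pictures are saved under pics/ and viewed, about 8 in all and at most 12, crops included, and the job is handed in when it is done.

Besides the shell and the picture viewer there is one more tool, called after "Request:" as name(argument=value, ...), one argument or row to a line, values as JSON. play_rows: Moves the arm, as the interface text tells. Its arguments: {"type":"object","properties":{"series":{"type":"array"},"squeeze":{"type":"number"}},"required":["series"]}

```bash
mkdir -p pics; ls; cat > h.py <<'E'
import numpy as np, cv2
from rig import get_state, get_image, sign_off, masks_of
def K(im):
    f=200/np.tan(np.radians(im['vfov'])/2); return np.array([[f,0,im['cx']],[0,f,im['cy']],[0,0,1.]])
def save(im,n,crop=None,s=1):
    p=im['pixels'][:,:,::-1]
    if crop: a,b,c,d=crop; p=p[b:d,a:c]
    cv2.imwrite('pics/'+n,cv2.resize(p,None,fx=s,fy=s,interpolation=cv2.INTER_CUBIC))
def cam(im,st=None):
    """R,t world->cam"""
    if 'rvec' in im: return cv2.Rodrigues(np.array(im['rvec'],float))[0],np.array(im['tvec'],float).ravel()
    w,x,y,z=st['ee_rot']
    from scipy.spatial.transform import Rotation as Ro
    T=np.eye(4);T[:3,:3]=Ro.from_quat([x,y,z,w]).as_matrix();T[:3,3]=st['position']
    C=np.linalg.inv(T@np.array(im['hand_eye'])); return C[:3,:3],C[:3,3]
def onplane(im,px,z,st=None):
    R,t=cam(im,st); px=np.atleast_2d(np.array(px,float))
    d=(R.T@np.linalg.inv(K(im))@np.c_[px,np.ones(len(px))].T).T
    c=-R.T@t; return c+d*((z-c[2])/d[:,2])[:,None]
def proj(im,P,st=None):
    R,t=cam(im,st); q=(K(im)@(R@np.atleast_2d(P).T+t[:,None])).T; return q[:,:2]/q[:,2:]
E
python3 - <<'E'
from h import *
a=get_image('scene');b=get_image('side')
save(a,'a.png');save(b,'b.png')
for im in(a,b):
    R,t=cam(im);print(-R.T@t, im['vfov'])
    for n in['analyser','hood','hood_handle','pan','pan_grip','tray','spoon']:
        for m in masks_of(im,n): 
            r=np.argwhere(m['region']);print(n,round(m['p'],2),np.round(m['xy']),r.min(0)[::-1],r.max(0)[::-1])
E
```

```text
pics
[1.29780053 0.04478887 1.16217739] 52.74033574078703
analyser 0.95 [219. 228.] [169 184] [263 274]
hood 0.78 [213. 233.] [169 190] [253 269]
hood_handle 0.78 [212. 229.] [169 190] [253 268]
pan 0.88 [368. 284.] [354 267] [385 308]
pan 0.86 [380. 150.] [360 127] [394 165]
pan 0.85 [361. 223.] [345 196] [374 232]
pan 0.81 [244. 156.] [227 147] [252 172]
pan 0.59 [499. 196.] [479 180] [532 209]
pan 0.36 [452. 220.] [433 201] [473 235]
pan_grip 0.79 [359. 218.] [346 196] [373 231]
pan_grip 0.75 [498. 195.] [480 180] [532 208]
pan_grip 0.74 [371. 283.] [353 267] [385 308]
pan_grip 0.68 [243. 156.] [227 146] [252 172]
pan_grip 0.58 [382. 156.] [361 127] [394 165]
tray 0.76 [363. 204.] [317 169] [410 251]
spoon 0.63 [436. 167.] [424 152] [446 178]
spoon 0.48 [334. 208.] [324 184] [341 217]
[ 0.00928773 -1.04977306  1.44971969] 48.41469726248068
analyser 0.59 [371. 244.] [307 181] [415 293]
hood 0.96 [390. 219.] [370 181] [416 252]
hood_handle 0.89 [394. 220.] [371 181] [415 253]
pan 0.94 [282. 283.] [266 267] [295 297]
pan 0.81 [305. 180.] [288 173] [317 189]
pan 0.73 [354. 164.] [341 157] [369 174]
pan 0.71 [249. 120.] [236 106] [261 130]
pan 0.63 [229. 189.] [206 177] [247 200]
pan_grip 0.98 [249. 122.] [236 103] [261 130]
pan_grip 0.86 [233. 187.] [205 176] [248 200]
pan_grip 0.83 [309. 180.] [289 174] [317 188]
pan_grip 0.73 [282. 280.] [266 266] [296 298]
pan_grip 0.49 [357. 169.] [343 159] [367 174]
tray 0.9 [294. 187.] [265 150] [331 209]
spoon 0.7 [295. 186.] [265 149] [330 209]
spoon 0.6 [302. 180.] [288 174] [317 189]
```

View pics/a.png

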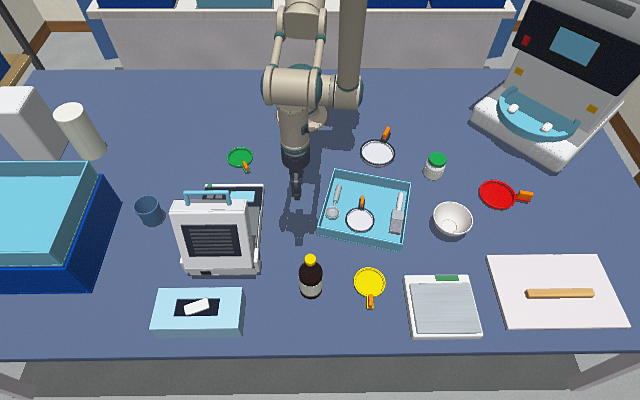

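View pics/b.png

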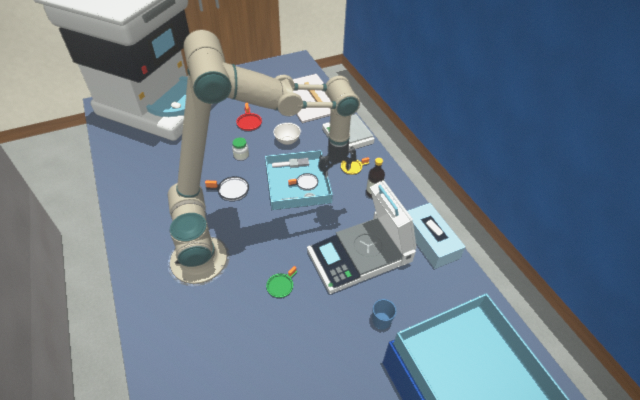

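The scene view shows the white pan in the tray at (360,220), with a larger white look-alike at (377,152). The side view shows the tray pan at (307,181), the analyser at (360,245) with its key panel towards the robot, and the hood upright.

```bash
python3 - <<'E'
from h import *
b=get_image('side');a=get_image('scene');s=get_state()
print(s['position'],s['ee_rot'],s['width'])
w=get_image('wrist');save(w,'w0.png');R,t=cam(w,s);print('wristcam',-R.T@t,R[2],w['vfov'])
print('pan side',onplane(b,[307,181],.015),'scene',onplane(a,[360,220],.018))
print('grip side',onplane(b,[292,183],.03),'scene',onplane(a,[362,202],.03))
print('seat',onplane(b,[367,243],.058))
print('front corners',onplane(b,[[309,249],[330,289]],.04), onplane(b,[412,262],.064))
print('handle scene',onplane(a,[[187,195],[228,194]],.324))
print('handle side',onplane(b,[[382,189],[397,214]],.324))
E
```

```text
[ 5.75028350e-01 -3.64500091e-06  2.42331554e-01] [1.18798406e-05 9.99999999e-01 9.16117501e-06 4.87063051e-05] 0.08534839684506713
wristcam [0.57514679 0.07589834 0.37431747] [ 1.95793328e-04 -2.95889287e-01 -9.55222221e-01] 71.60001510632402
pan side [[0.54172504 0.20094515 0.015     ]] scene [[0.54649265 0.20345203 0.018     ]]
grip side [[0.47117216 0.20266431 0.03      ]] scene [[0.47984946 0.21428497 0.03      ]]
seat [[ 0.60809856 -0.22747749  0.058     ]]
front corners [[ 0.39851399 -0.15310329  0.04      ]
 [ 0.39894757 -0.34114787  0.04      ]] [[ 0.71740104 -0.37278923  0.064     ]]
handle scene [[ 0.6659297  -0.28149279  0.324     ]
 [ 0.66358289 -0.17601402  0.324     ]]
handle side [[ 0.64910739 -0.20499636  0.324     ]
 [ 0.63920966 -0.32145375  0.324     ]]
```

View pics/w0.png

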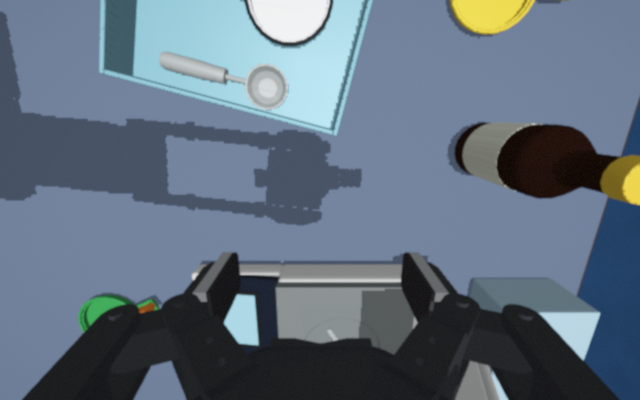

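Request:
play_rows(
  series=[
    {"fingers": -1,"dx": -10,"dy": 16,"turn": -0.121},
    {"dx": -10,"dy": 16,"turn": -0.121,"fingers": -1},
    {"dx": -10,"dy": 16,"turn": -0.121,"fingers": -1},
    {"dx": -10,"dy": 16,"turn": -0.121,"fingers": -1},
    {"dx": -10,"dy": 16,"turn": -0.121,"fingers": -1},
    {"dx": -10,"dy": 16,"turn": -0.121,"fingers": -1},
    {"dx": -10,"dy": 16,"turn": -0.121,"fingers": -1},
    {"dx": -10,"dy": 16,"turn": -0.121,"fingers": -1},
    {"dx": -10,"dy": 16,"turn": -0.121,"fingers": -1},
    {"dx": -10,"dy": 16,"turn": -0.121,"fingers": -1},
    {"dx": -10,"dy": 16,"turn": -0.121,"fingers": -1},
    {"dx": -10,"dy": 16,"turn": -0.121,"fingers": -1},
    {"dx": -10,"dy": 16,"turn": -0.121,"fingers": -1},
    {"dx": 0,"dy": 0,"fingers": -1},
  ],
)

```text
invalid input at $.series[0]: expected keys fingers, dx, dy, dz, turn
```

```bash
python3 - <<'E'
from h import *
s=get_state();print(s['clock'],s['position'],s['ee_rot'])
w=get_image('wrist');save(w,'w1.png')
for n in['pan','pan_grip']:
    for m in masks_of(w,n):
        r=np.argwhere(m['region']);print(n,round(m['p'],2),np.round(m['xy']),r.min(0)[::-1],r.max(0)[::-1])
# orange & rim
hsv=cv2.cvtColor(w['pixels'],cv2.COLOR_RGB2HSV)
o=cv2.inRange(hsv,(8,150,90),(20,255,255))
n,l,st,c=cv2.connectedComponentsWithStats(o)
for i in range(1,n):
    if st[i,4]>60: print('orange',st[i],c[i],cv2.minAreaRect(np.argwhere(l==i)[:,::-1].astype(np.float32)))
E
```

```text
0.95 [ 5.75029133e-01 -1.39899216e-05  2.42337335e-01] [1.71411924e-05 9.99999998e-01 2.52876125e-05 4.68887899e-05]
pan 0.77 [289.  17.] [245   0] [333  46]
pan 0.71 [489.  14.] [450   0] [533  33]
pan 0.69 [ 99. 307.] [ 79 295] [158 330]
pan 0.54 [329. 307.] [193 264] [500 399]
pan_grip 0.88 [493.  11.] [451   0] [564  34]
pan_grip 0.86 [102. 306.] [ 78 295] [159 331]
pan_grip 0.63 [288.  18.] [245   0] [333  46]
pan_grip 0.44 [246.  76.] [159  52] [287 109]
pan_grip 0.43 [327. 309.] [193 265] [499 399]
orange [139 303  16  11  98] [146.43877551 308.05102041] ((146.24313354492188, 308.43487548828125), (6.786368370056152, 16.138315200805664), 65.55604553222656)
```

View pics/w1.png

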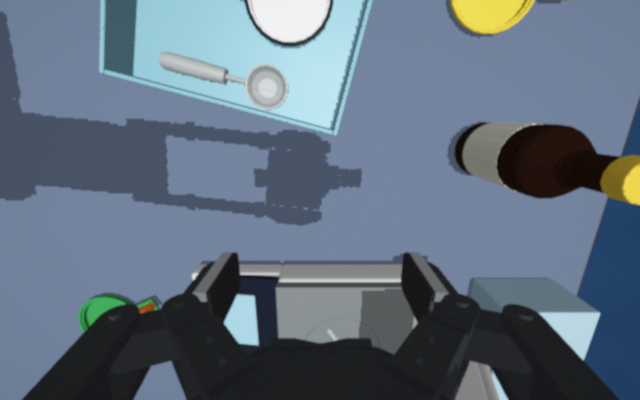

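The move was refused because every row needs all five keys, so this picture is the same as the last one.

Request:
play_rows(
  series=[
    {"fingers": -1,"dx": -10,"dy": 16,"dz": 0,"turn": -0.121},
    {"fingers": -1,"dx": -10,"dy": 16,"dz": 0,"turn": -0.121},
    {"fingers": -1,"dx": -10,"dy": 16,"dz": 0,"turn": -0.121},
    {"fingers": -1,"dx": -10,"dy": 16,"dz": 0,"turn": -0.121},
    {"fingers": -1,"dx": -10,"dy": 16,"dz": 0,"turn": -0.121},
    {"fingers": -1,"dx": -10,"dy": 16,"dz": 0,"turn": -0.121},
    {"fingers": -1,"dx": -10,"dy": 16,"dz": 0,"turn": -0.121},
    {"fingers": -1,"dx": -10,"dy": 16,"dz": 0,"turn": -0.121},
    {"fingers": -1,"dx": -10,"dy": 16,"dz": 0,"turn": -0.121},
    {"fingers": -1,"dx": -10,"dy": 16,"dz": 0,"turn": -0.121},
    {"fingers": -1,"dx": -10,"dy": 16,"dz": 0,"turn": -0.121},
    {"fingers": -1,"dx": -10,"dy": 16,"dz": 0,"turn": -0.121},
    {"fingers": -1,"dx": -10,"dy": 16,"dz": 0,"turn": -0.121},
    {"fingers": -1,"dx": 0,"dy": 0,"dz": 0,"turn": 0},
  ],
)

```text
clock: 2.27
position: [0.4395, 0.2149, 0.2425]
ee_rot: [-0.001, -0.687, 0.727, 0.0]
contact_force: [1.1, -0.0, 1.0]
width: 0.0852
```

```bash
python3 - <<'E'
from h import *
s=get_state();print(s['clock'],s['position'],s['ee_rot'])
w=get_image('wrist');save(w,'w2.png')
for n in['pan','pan_grip']:
    for m in masks_of(w,n):
        r=np.argwhere(m['region']);print(n,round(m['p'],2),np.round(m['xy']),r.min(0)[::-1],r.max(0)[::-1])
hsv=cv2.cvtColor(w['pixels'],cv2.COLOR_RGB2HSV)
o=cv2.inRange(hsv,(8,150,60),(20,255,255))
n,l,st,c=cv2.connectedComponentsWithStats(o)
for i in range(1,n):
    if st[i,4]>60:
        r=cv2.minAreaRect(np.argwhere(l==i)[:,::-1].astype(np.float32));print('orange',st[i],c[i],r);print(onplane(w,cv2.boxPoints(r),.041,s).round(4))
E
```

```text
2.2667 [0.43945727 0.21490488 0.24254278] [-5.85022794e-04 -6.86523248e-01  7.27107536e-01  3.43723927e-04]
pan 0.92 [617. 283.] [587 239] [639 315]
pan 0.78 [275. 312.] [233 275] [320 351]
pan 0.72 [324.  98.] [285  50] [366 169]
pan 0.71 [  8. 212.] [  0 178] [ 15 237]
pan 0.38 [616. 121.] [577   0] [639 199]
pan_grip 0.72 [323.  96.] [285  49] [366 168]
pan_grip 0.68 [  2. 209.] [  0 178] [ 15 237]
pan_grip 0.65 [275. 308.] [233 275] [320 350]
pan_grip 0.62 [618. 283.] [587 239] [639 315]
pan_grip 0.24 [618. 121.] [577   0] [639 198]
orange [313 138  13  30 304] [318.93092105 152.58552632] ((318.89605712890625, 152.5396270751953), (10.447890281677246, 29.55260467529297), 5.7105937004089355)
[[0.4583 0.2238 0.041 ]
 [0.4927 0.218  0.041 ]
 [0.4908 0.2059 0.041 ]
 [0.4563 0.2113 0.041 ]]
orange [612 243  27  28 480] [625.33958333 256.10625   ] ((625.4000244140625, 255.7000274658203), (32.64659118652344, 19.677398681640625), 26.56505012512207)
[[ 0.3136 -0.1621  0.041 ]
 [ 0.3392 -0.1672  0.041 ]
 [ 0.3152 -0.2117  0.041 ]
 [ 0.2888 -0.2074  0.041 ]]
```

View pics/w2.png

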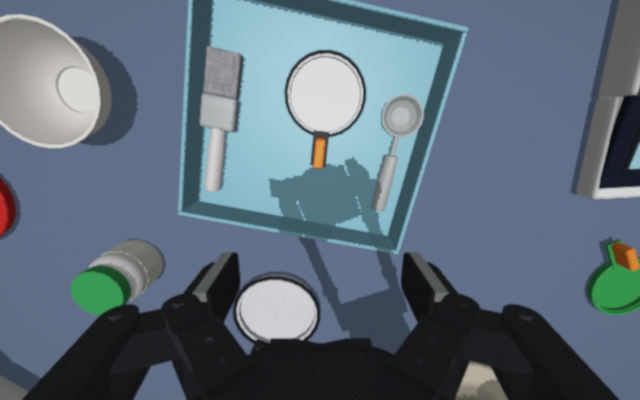

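Request:
play_rows(
  series=[
    {"fingers": -1,"dx": 18,"dy": 0,"dz": -15,"turn": -0.055},
    {"fingers": -1,"dx": 17,"dy": 0,"dz": -25,"turn": -0.05},
    {"fingers": -1,"dx": 0,"dy": 0,"dz": -32,"turn": 0},
    {"fingers": -1,"dx": 0,"dy": 0,"dz": -32,"turn": 0},
    {"fingers": -1,"dx": 0,"dy": 0,"dz": -32,"turn": 0},
    {"fingers": -1,"dx": 0,"dy": 0,"dz": -25,"turn": 0},
    {"fingers": -1,"dx": 0,"dy": 0,"dz": 0,"turn": 0},
    {"fingers": -1,"dx": 0,"dy": 0,"dz": 0,"turn": 0},
  ],
)

```text
clock: 3.08
position: [0.4869, 0.2051, 0.0788]
ee_rot: [0.004, -0.649, 0.761, -0.006]
contact_force: [0.5, -1.2, 0.4]
width: 0.0855
```

```bash
python3 - <<'E'
from h import *
import rig
print(rig.tips_ahead)
from scipy.spatial.transform import Rotation as Ro
s=get_state();q=s['ee_rot'];M=Ro.from_quat([*q[1:],q[0]]).as_matrix();print(s['position'],M[:,0],M[:,2],np.arctan2(M[1,0],M[0,0]))
w=get_image('wrist');save(w,'w3.png')
E
```

```text
0.011
[0.48694169 0.20514459 0.07882804] [-0.1587268  -0.98732169  0.00129553] [ 0.01453882 -0.00364936 -0.99988765] -1.730197427506004
```

View pics/w3.png

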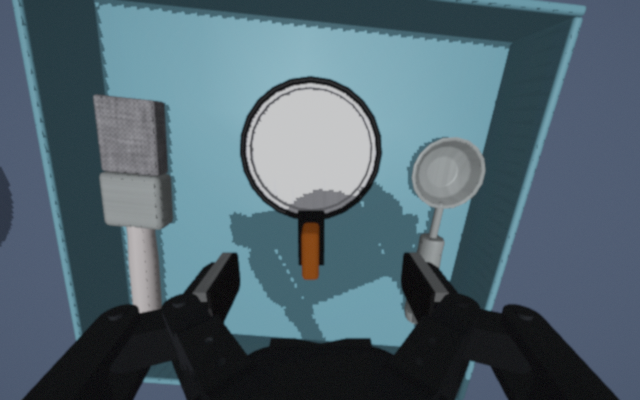

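The block is central at (310,250) and clear of the fingers. The position drifted about 12 mm during the descent, so I'll re-measure the grip from here.

```bash
python3 - <<'E'
from h import *
s=get_state();print(s['position'])
w=get_image('wrist')
hsv=cv2.cvtColor(w['pixels'],cv2.COLOR_RGB2HSV)
o=cv2.inRange(hsv,(8,150,60),(20,255,255))
n,l,st,c=cv2.connectedComponentsWithStats(o);i=1+np.argmax(st[1:,4])
P=np.argwhere(l==i)[:,::-1].astype(float)
W=onplane(w,P,.041,s)[:,:2]
r=cv2.minAreaRect(W.astype(np.float32)*1000);print(r)
g=cv2.cvtColor(w['pixels'],cv2.COLOR_RGB2GRAY)
# outer rim: dark pixels upper ring
m=(g<60).astype(np.uint8); m[:70]=0;m[225:]=0;m[:,:230]=0;m[:,390:]=0
pts=cv2.convexHull(np.argwhere(m)[:,::-1].astype(np.int32)).reshape(-1,2)
pts=pts[pts[:,1]<190];Q=onplane(w,pts,.018,s)
print('pan',cv2.minEnclosingCircle((Q[:,:2]*1000).astype(np.float32)))
E
```

```text
[0.48677459 0.20506559 0.07902836]
((477.866455078125, 214.30198669433594), (11.666936874389648, 41.57608413696289), 80.71463012695312)
pan ((540.1719360351562, 203.3931427001953), 48.71626281738281)
```

Request:
play_rows(
  series=[
    {"fingers": -1,"dx": -12,"dy": 10,"dz": 0,"turn": 0},
    {"fingers": -1,"dx": 0,"dy": 0,"dz": 0,"turn": 0},
    {"fingers": -1,"dx": 0,"dy": 0,"dz": -12,"turn": 0},
    {"fingers": -1,"dx": 0,"dy": 0,"dz": -12,"turn": 0},
    {"fingers": -1,"dx": 0,"dy": 0,"dz": 0,"turn": 0},
  ],
)

```text
clock: 3.6
position: [0.4799, 0.2187, 0.0643]
ee_rot: [0.014, -0.649, 0.76, -0.01]
contact_force: [0.2, -0.1, 0.8]
width: 0.0857
```

Request:
play_rows(
  series=[
    {"fingers": -1,"dx": -5,"dy": -4,"dz": -8,"turn": 0},
    {"fingers": -1,"dx": 0,"dy": 0,"dz": -8,"turn": 0},
    {"fingers": -1,"dx": 0,"dy": 0,"dz": -4,"turn": 0},
    {"fingers": -1,"dx": 0,"dy": 0,"dz": 0,"turn": 0},
  ],
)

```text
clock: 3.93
position: [0.4776, 0.2169, 0.0485]
ee_rot: [0.018, -0.65, 0.76, -0.012]
contact_force: [-0.3, -0.5, -0.1]
width: 0.0855
```

Request:
play_rows(
  series=[
    {"fingers": -1,"dx": -3,"dy": -2,"dz": -8,"turn": 0},
    {"fingers": -1,"dx": 0,"dy": 0,"dz": -7,"turn": 0},
    {"fingers": -1,"dx": 0,"dy": 0,"dz": -4,"turn": 0},
    {"fingers": -1,"dx": 0,"dy": 0,"dz": 0,"turn": 0},
    {"fingers": -1,"dx": 0,"dy": 0,"dz": 0,"turn": 0},
  ],
)

```text
clock: 4.35
position: [0.4758, 0.2154, 0.0289]
ee_rot: [0.02, -0.65, 0.759, -0.013]
contact_force: [-0.8, 0.0, -0.0]
width: 0.0855
```

```bash
cat >> h.py <<'E'
def where(s):
    from scipy.spatial.transform import Rotation as Ro
    q=s['ee_rot'];M=Ro.from_quat([*q[1:],q[0]]).as_matrix()
    print('t',round(s['clock'],2),'pos',np.round(s['position'],4),'yaw',round(np.arctan2(M[1,0],M[0,0]),3),'z',M[:,2].round(4),'F',np.round(s['contact_force'],1),'w',round(s['width'],4));return M
E
python3 - <<'E'
from h import *
s=get_state();where(s);print(s['qd'],s['qpos'])
get_image('wrist');s=get_state();where(s)
E
```

```text
t 4.35 pos [0.4758 0.2154 0.0289] yaw -1.725 z [ 0.0466  0.0064 -0.9989] F [-0.8  0.  -0. ] w 0.0855
[-3.68661583e-05  1.11380714e-02  7.60997589e-03 -4.86257315e-06
 -4.30659763e-03 -1.61929431e-03] [ 0.29693013  0.3932524   1.94736994 -0.01100532  0.7545361   2.03005704]
t 4.4 pos [0.4757 0.2153 0.0289] yaw -1.725 z [ 0.0464  0.0063 -0.9989] F [0.2 0.3 0.7] w 0.0854
```

Request:
play_rows(
  series=[
    {"fingers": -1,"dx": 0,"dy": 0,"dz": 4,"turn": -0.005},
    {"fingers": 0,"dx": 0,"dy": 0,"dz": 0,"turn": 0},
    {"fingers": 1,"dx": 0,"dy": 0,"dz": 0,"turn": 0},
    {"fingers": 1,"dx": 0,"dy": 0,"dz": 0,"turn": 0},
    {"fingers": 1,"dx": 0,"dy": 0,"dz": 0,"turn": 0},
    {"fingers": 1,"dx": 0,"dy": 0,"dz": 0,"turn": 0},
    {"fingers": 1,"dx": 0,"dy": 0,"dz": 0,"turn": 0},
    {"fingers": 1,"dx": 0,"dy": 0,"dz": 0,"turn": 0},
  ],
  squeeze=50,
)

```text
clock: 5.07
position: [0.4769, 0.2156, 0.0345]
ee_rot: [0.021, -0.648, 0.761, -0.013]
contact_force: [0.1, 0.4, 0.8]
width: 0.0109
```

Request:
play_rows(
  series=[
    {"fingers": 1,"dx": 0,"dy": 0,"dz": 10,"turn": 0},
    {"fingers": 1,"dx": 0,"dy": 0,"dz": 20,"turn": 0},
    {"fingers": 1,"dx": 0,"dy": 0,"dz": 30,"turn": 0},
    {"fingers": 1,"dx": 0,"dy": 0,"dz": 30,"turn": 0},
    {"fingers": 1,"dx": 0,"dy": 0,"dz": 30,"turn": 0},
    {"fingers": 1,"dx": 0,"dy": 0,"dz": 30,"turn": 0},
    {"fingers": 1,"dx": 4,"dy": -15,"dz": 20,"turn": 0.02},
    {"fingers": 1,"dx": 5,"dy": -20,"dz": 10,"turn": 0.02},
    {"fingers": 1,"dx": 5,"dy": -22,"dz": 0,"turn": 0.02},
    {"fingers": 1,"dx": 5,"dy": -22,"dz": 0,"turn": 0.02},
    {"fingers": 1,"dx": 5,"dy": -22,"dz": 0,"turn": 0.02},
    {"fingers": 1,"dx": 5,"dy": -22,"dz": 0,"turn": 0.02},
    {"fingers": 1,"dx": 5,"dy": -22,"dz": 0,"turn": 0.02},
    {"fingers": 1,"dx": 5,"dy": -22,"dz": 0,"turn": 0.02},
    {"fingers": 1,"dx": 5,"dy": -22,"dz": 0,"turn": 0},
    {"fingers": 1,"dx": 5,"dy": -20,"dz": 0,"turn": 0},
    {"fingers": 1,"dx": 4,"dy": -15,"dz": 0,"turn": 0},
    {"fingers": 1,"dx": 2,"dy": -10,"dz": 0,"turn": 0},
    {"fingers": 1,"dx": 0,"dy": 0,"dz": 0,"turn": 0},
    {"fingers": 1,"dx": 0,"dy": 0,"dz": 0,"turn": 0},
  ],
)

```text
clock: 6.73
position: [0.5238, -0.0294, 0.2178]
ee_rot: [-0.016, 0.711, -0.703, 0.007]
contact_force: [-0.3, -0.2, -1.4]
width: 0.0104
```

```bash
python3 - <<'E'
from h import *
s=get_state();where(s);w=get_image('wrist');save(w,'w4.png')
np.save('w4.npy',{'s':s,'w':w},allow_pickle=True)
E
```

```text
t 6.73 pos [ 0.5238 -0.0294  0.2178] yaw -1.56 z [ 0.0325  0.0123 -0.9994] F [-0.3 -0.2 -1.4] w 0.0104
```

View pics/w4.png

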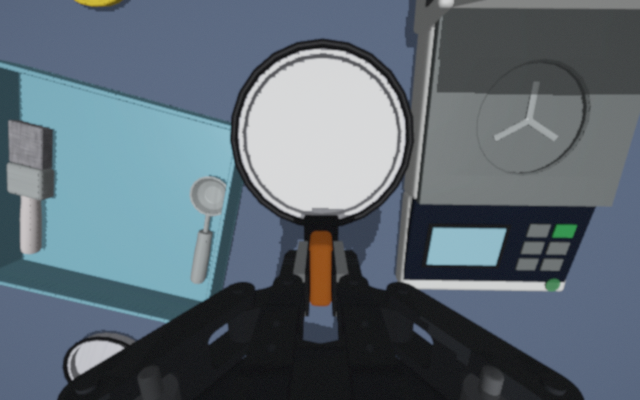

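The pan is held level and centred at (322,132). The recess and its support are visible at (529,118). The edge between panel and deck runs from (415,205) to (610,206), and the panel's front edge is near row 283.

```bash
python3 - <<'E'
from h import *
d=np.load('w4.npy',allow_pickle=True).item();s=d['s'];w=d['w']
print('Y',onplane(w,[529,118.5],.058,s))
g=cv2.cvtColor(w['pixels'],cv2.COLOR_RGB2GRAY).astype(int)
# panel/deck boundary: bright(above)->dark(below) along columns
def edge(cols,r0,r1,sgn):
    out=[]
    for c in cols:
        dd=sgn*np.diff(g[r0:r1,c]);out.append((c,r0+dd.argmax()+.5))
    return np.array(out,float)
def line(P):
    vx,vy,x0,y0=cv2.fitLine(P.astype(np.float32)*1000,cv2.DIST_HUBER,0,.01,.001).ravel();return np.arctan2(vy,vx)
e=edge(range(425,595,4),190,225,-1)
for z in(.05,.064):
    W=onplane(w,e,z,s)[:,:2];print('deckfront',z,W[[0,-1]],line(W)+np.pi/2, W.mean(0))
e=edge(range(415,540,4),270,290,1);W=onplane(w,e,.05,s)[:,:2];print('panelfront',W[[0,-1]],line(W)+np.pi/2)
# recess circle fit
hood=masks_of
R,t=cam(w,s)
from scipy.spatial.transform import Rotation as Ro
q=s['ee_rot'];M=Ro.from_quat([*q[1:],q[0]]).as_matrix();p=np.array(s['position'])
# pan rim circle z approx: underside = TCP z at grasp .0345->underside .005
m=(g<60).astype(np.uint8);m[200:]=0;m[:,:225]=0;m[:,412:]=0
P=cv2.convexHull(np.argwhere(m)[:,::-1].astype(np.int32)).reshape(-1,2)
Q=onplane(w,P,p[2]-.0345+.018,s)[:,:2];print('pan',cv2.minEnclosingCircle((Q*1000).astype(np.float32)),'tcp',p)
for r in [(np.array([[310,232],[331,232]]))]: pass
o=cv2.inRange(cv2.cvtColor(w['pixels'],cv2.COLOR_RGB2HSV),(8,150,60),(20,255,255));A=np.argwhere(o[225:310,300:340])[:,::-1]+[300,225]
print('grip',cv2.minAreaRect((onplane(w,A,p[2]+.0065,s)[:,:2]*1000).astype(np.float32)))
E
```

```text
Y [[ 0.60572326 -0.23651105  0.058     ]]
deckfront 0.05 [[ 0.51350151 -0.14510454]
 [ 0.51261547 -0.33283668]] 0.0010945797 [ 0.51290855 -0.23911449]
deckfront 0.064 [[ 0.51727956 -0.13976223]
 [ 0.51643458 -0.31879595]] 0.0010944605 [ 0.51671407 -0.2294163 ]
panelfront [[ 0.4175865  -0.14353972]
 [ 0.41749674 -0.29342961]] 0.0044174194
pan ((587.7820434570312, -28.66396141052246), 48.99497985839844) tcp [ 0.52379662 -0.02944357  0.21778258]
grip ((525.1542358398438, -29.094913482666016), (41.4243278503418, 11.630167007446289), 0.2009238302707672)
```

```bash
python3 - <<'E'
from h import *
from scipy.optimize import minimize
d=np.load('w4.npy',allow_pickle=True).item();s=d['s'];w=d['w']
g=cv2.GaussianBlur(cv2.cvtColor(w['pixels'],cv2.COLOR_RGB2GRAY),(0,0),1).astype(float)
gm=np.hypot(cv2.Sobel(g,6,1,0),cv2.Sobel(g,6,0,1))
a=np.linspace(0,2*np.pi,180,endpoint=False)
def f(c,r=.053,z=.064):
    P=np.c_[c[0]+r*np.cos(a),c[1]+r*np.sin(a),np.full(180,z)];q=proj(w,P,s).astype(np.float32)
    v=cv2.remap(gm.astype(np.float32),q[:,:1].copy(),q[:,1:].copy(),cv2.INTER_LINEAR).ravel();return np.minimum(v,60).mean()
X=[(f((x,y)),x,y) for x in np.arange(.59,.62,.001) for y in np.arange(-.25,-.22,.001)]
print(sorted(X)[-5:])
X=[(f((x,y),.053,.058),x,y) for x in np.arange(.59,.62,.001) for y in np.arange(-.25,-.22,.001)]
print(sorted(X)[-3:])
E
```

```text
[(np.float32(31.93916), np.float64(0.603), np.float64(-0.23299999999999998)), (np.float32(32.763966), np.float64(0.602), np.float64(-0.23199999999999998)), (np.float32(32.803574), np.float64(0.602), np.float64(-0.235)), (np.float32(33.719467), np.float64(0.602), np.float64(-0.23399999999999999)), (np.float32(33.758793), np.float64(0.602), np.float64(-0.23299999999999998))]
[(np.float32(33.411526), np.float64(0.604), np.float64(-0.235)), (np.float32(33.475533), np.float64(0.605), np.float64(-0.235)), (np.float32(33.57512), np.float64(0.604), np.float64(-0.236))]
```

Request:
play_rows(
  series=[
    {"fingers": 1,"dx": 0,"dy": -12,"dz": 0,"turn": 0},
    {"fingers": 1,"dx": 2,"dy": -20,"dz": 0,"turn": 0},
    {"fingers": 1,"dx": 2,"dy": -24,"dz": 0,"turn": 0},
    {"fingers": 1,"dx": 2,"dy": -24,"dz": 0,"turn": 0},
    {"fingers": 1,"dx": 2,"dy": -24,"dz": 0,"turn": 0},
    {"fingers": 1,"dx": 2,"dy": -24,"dz": 0,"turn": 0},
    {"fingers": 1,"dx": 2,"dy": -24,"dz": 0,"turn": 0},
    {"fingers": 1,"dx": 2,"dy": -24,"dz": 0,"turn": 0},
    {"fingers": 1,"dx": 0,"dy": -20,"dz": 0,"turn": 0},
    {"fingers": 1,"dx": 0,"dy": -14,"dz": -6,"turn": 0},
    {"fingers": 1,"dx": 0,"dy": -6,"dz": -12,"turn": 0},
    {"fingers": 1,"dx": 0,"dy": 0,"dz": -16,"turn": 0},
    {"fingers": 1,"dx": 0,"dy": 0,"dz": -16,"turn": 0},
    {"fingers": 1,"dx": 0,"dy": 0,"dz": -10,"turn": 0},
    {"fingers": 1,"dx": 0,"dy": 0,"dz": -4,"turn": 0},
    {"fingers": 1,"dx": 0,"dy": 0,"dz": 0,"turn": 0},
  ],
)

```text
clock: 8.12
position: [0.5349, -0.2496, 0.1503]
ee_rot: [-0.016, 0.718, -0.696, 0.007]
contact_force: [-0.4, -0.0, -1.3]
width: 0.0106
```

```bash
python3 - <<'E'
from h import *
s=get_state();where(s)
E
```

```text
t 8.12 pos [ 0.5349 -0.2496  0.1503] yaw -1.539 z [ 0.0315  0.0132 -0.9994] F [-0.4 -0.  -1.3] w 0.0106
```

Request:
play_rows(
  series=[
    {"fingers": 1,"dx": 4,"dy": 10,"dz": -6,"turn": -0.02},
    {"fingers": 1,"dx": 0,"dy": 4,"dz": -10,"turn": -0.008},
    {"fingers": 1,"dx": 0,"dy": 0,"dz": -10,"turn": 0},
    {"fingers": 1,"dx": 0,"dy": 0,"dz": -10,"turn": 0},
    {"fingers": 1,"dx": 0,"dy": 0,"dz": -6,"turn": 0},
    {"fingers": 1,"dx": 0,"dy": 0,"dz": 0,"turn": 0},
  ],
)

```text
clock: 8.62
position: [0.5399, -0.2348, 0.1071]
ee_rot: [-0.016, 0.709, -0.705, 0.009]
contact_force: [-0.3, -0.5, -0.7]
width: 0.0109
```

```bash
python3 - <<'E'
from h import *
s=get_state();where(s)
w=get_image('wrist');b=get_image('side')
p=np.hstack([cv2.resize(w['pixels'][:,120:520],(400,400)),cv2.resize(b['pixels'][200:300,290:430],None,fx=2.8,fy=2.8,interpolation=cv2.INTER_CUBIC)[:400] if 0 else cv2.resize(b['pixels'][190:300,310:420],(400,400),interpolation=cv2.INTER_CUBIC)])
cv2.imwrite('pics/p5.png',p[:,:,::-1])
E
```

```text
t 8.62 pos [ 0.5399 -0.2348  0.1071] yaw -1.564 z [ 0.0348  0.0098 -0.9993] F [-0.3 -0.5 -0.7] w 0.0109
```

View pics/p5.png

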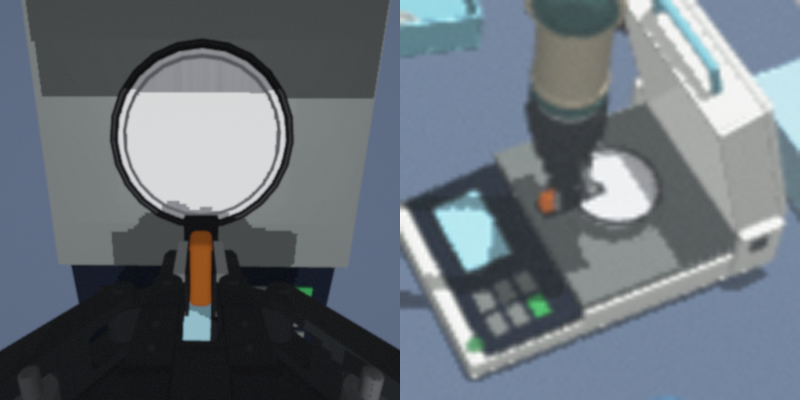

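The pan hangs over the recess with its handle towards the front, about 20 mm up. I'll check sideways centring against the deck edges.

```bash
python3 - <<'E'
from h import *
s=get_state();M=where(s);w=get_image('wrist')
g=cv2.GaussianBlur(cv2.cvtColor(w['pixels'],cv2.COLOR_RGB2GRAY),(0,0),1).astype(int)
px=w['pixels'].astype(int)
for r in (120,150,180,210,235,255):
    sat=(px[r,:,2]-px[r,:,0]);idx=np.where(sat<20)[0];idx=idx[(idx>140)&(idx<520)]
    q=onplane(w,[[idx.min()-.5,r],[idx.max()+.5,r]],.064,s);print(r,idx.min(),idx.max(),q[:,:2].round(4).tolist(),'mid',q[:,1].mean().round(4),'w',np.ptp(q[:,1]).round(4))
m=(g<60).astype(np.uint8);m[185:]=0;m[:30]=0;m[:,:225]=0;m[:,420:]=0
m[:, :]=m
P=np.argwhere(m);P=P[(np.hypot(P[:,1]-321,P[:,0]-132)<96)]
h=cv2.convexHull(P[:,::-1].astype(np.int32)).reshape(-1,2)
print('pan',cv2.minEnclosingCircle((onplane(w,h,s['position'][2]-.0165,s)[:,:2]*1000).astype(np.float32)))
e=[]
for c in list(range(205,235,3))+list(range(425,450,3)):
    d=-np.diff(g[250:275,c]);e.append((c,250.5+d.argmax()))
print('deckfront',onplane(w,e,.064,s)[::4,:2].round(4).tolist())
E
```

```text
t 8.72 pos [ 0.5405 -0.2352  0.1082] yaw -1.564 z [ 0.0362  0.009  -0.9993] F [ 0.1  0.2 -1.5] w 0.0108
120 159 488 [[0.6156, -0.1335], [0.6168, -0.3374]] mid -0.2355 w 0.2039
150 163 483 [[0.5973, -0.1334], [0.5987, -0.3373]] mid -0.2353 w 0.2038
180 167 479 [[0.5779, -0.1333], [0.5795, -0.3377]] mid -0.2355 w 0.2044
210 171 474 [[0.5573, -0.1332], [0.5591, -0.3375]] mid -0.2354 w 0.2044
235 175 470 [[0.5393, -0.1335], [0.5412, -0.3375]] mid -0.2355 w 0.204
255 178 467 [[0.5242, -0.1337], [0.5263, -0.3376]] mid -0.2356 w 0.204
pan ((605.4559326171875, -234.79649353027344), 48.704505920410156)
deckfront [[0.517, -0.1524], [0.5171, -0.161], [0.5172, -0.1696], [0.5171, -0.3131], [0.5172, -0.3216]]
```

Request:
play_rows(
  series=[
    {"fingers": 1,"dx": -3,"dy": -1,"dz": -4,"turn": 0},
    {"fingers": 1,"dx": 0,"dy": 0,"dz": -5,"turn": 0},
    {"fingers": 1,"dx": 0,"dy": 0,"dz": -4,"turn": 0},
    {"fingers": 1,"dx": 0,"dy": 0,"dz": -3,"turn": 0},
    {"fingers": 1,"dx": 0,"dy": 0,"dz": 0,"turn": 0},
  ],
)

```text
clock: 9.18
position: [0.5385, -0.238, 0.093]
ee_rot: [-0.016, 0.709, -0.705, 0.012]
contact_force: [0.0, 0.6, -1.3]
width: 0.0104
```

Request:
play_rows(
  series=[
    {"fingers": 1,"dx": -1,"dy": 2.5,"dz": 0,"turn": 0},
    {"fingers": 1,"dx": 0,"dy": 0,"dz": -2,"turn": 0},
    {"fingers": 1,"dx": 0,"dy": 0,"dz": -2,"turn": 0},
    {"fingers": 1,"dx": 0,"dy": 0,"dz": 0,"turn": 0},
  ],
)

```text
clock: 9.52
position: [0.5375, -0.2352, 0.0885]
ee_rot: [-0.017, 0.709, -0.705, 0.012]
contact_force: [0.6, -0.7, -1.5]
width: 0.0108
```

Request:
play_rows(
  series=[
    {"fingers": 1,"dx": 0,"dy": 0,"dz": -2,"turn": 0},
    {"fingers": 1,"dx": 0,"dy": 0,"dz": -1,"turn": 0},
    {"fingers": 1,"dx": 0,"dy": 0,"dz": 0,"turn": 0},
  ],
)

```text
clock: 9.77
position: [0.5382, -0.2355, 0.088]
ee_rot: [-0.017, 0.709, -0.705, 0.014]
contact_force: [0.0, -0.7, -1.0]
width: 0.0105
```

Request:
play_rows(
  series=[
    {"fingers": 1,"dx": 0,"dy": 0,"dz": -2,"turn": 0},
    {"fingers": 1,"dx": 0,"dy": 0,"dz": -2,"turn": 0},
    {"fingers": 1,"dx": 0,"dy": 0,"dz": 0,"turn": 0},
  ],
)

```text
clock: 10.02
position: [0.5388, -0.2359, 0.0881]
ee_rot: [-0.017, 0.709, -0.705, 0.015]
contact_force: [0.5, -0.3, -0.5]
width: 0.0107
```

```bash
python3 - <<'E'
from h import *
s=get_state();M=where(s);w=get_image('wrist');
p=np.hstack([w['pixels'][20:320,170:470]]);cv2.imwrite('pics/p6.png',cv2.resize(p,(600,600),interpolation=cv2.INTER_CUBIC)[:,:,::-1])
E
```

```text
t 10.02 pos [ 0.5388 -0.2359  0.0881] yaw -1.564 z [ 0.046   0.0029 -0.9989] F [ 0.5 -0.3 -0.5] w 0.0107
```

View pics/p6.png

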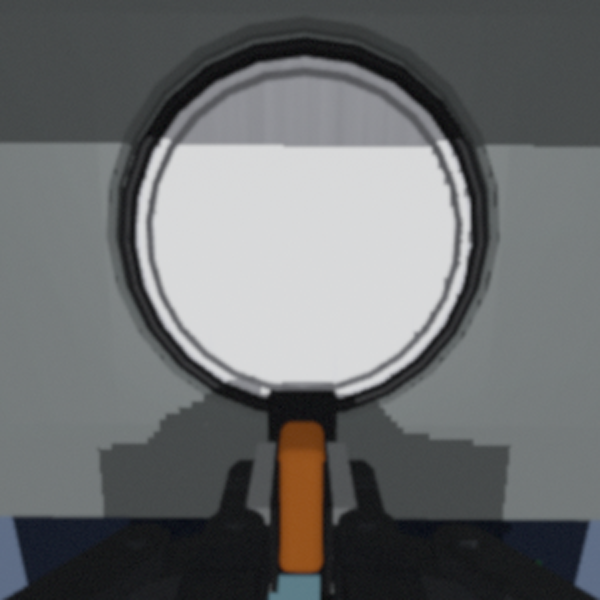

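The recess ring (outer columns 110–497) is concentric with the pan rim (118–487), and the handle points to the front. I'll release.

Request:
play_rows(
  series=[
    {"fingers": 0.5,"dx": 0,"dy": 0,"dz": 0,"turn": 0},
    {"fingers": 0,"dx": 0,"dy": 0,"dz": 0,"turn": 0},
    {"fingers": -0.5,"dx": 0,"dy": 0,"dz": 0,"turn": 0},
    {"fingers": -0.5,"dx": 0,"dy": 0,"dz": 0,"turn": 0},
    {"fingers": -0.5,"dx": 0,"dy": 0,"dz": 0,"turn": 0},
    {"fingers": -0.5,"dx": 0,"dy": 0,"dz": 6,"turn": 0},
    {"fingers": -0.5,"dx": 0,"dy": 0,"dz": 15,"turn": 0},
    {"fingers": -0.5,"dx": 0,"dy": 0,"dz": 25,"turn": 0},
    {"fingers": -0.5,"dx": 0,"dy": 0,"dz": 30,"turn": 0},
    {"fingers": -0.5,"dx": 0,"dy": 0,"dz": 10,"turn": 0},
    {"fingers": -0.5,"dx": 0,"dy": 0,"dz": 0,"turn": 0},
  ],
)

```text
clock: 10.98
position: [0.5373, -0.2351, 0.1751]
ee_rot: [-0.016, 0.709, -0.705, 0.012]
contact_force: [-0.0, 0.4, -0.1]
width: 0.0641
```

```bash
python3 - <<'E'
from h import *
s=get_state();M=where(s);w=get_image('wrist');b=get_image('side');a=get_image('scene')
p=np.hstack([cv2.resize(w['pixels'][0:320,160:480],(400,400),interpolation=cv2.INTER_CUBIC),cv2.resize(a['pixels'][165:285,150:270],(400,400),interpolation=cv2.INTER_CUBIC)]);cv2.imwrite('pics/p7.png',p[:,:,::-1])
# light-blue bar in side & scene
for n,im,(x0,y0,x1,y1) in(('scene',a,(165,180,260,215)),('side',b,(365,175,420,260))):
    hsv=cv2.cvtColor(im['pixels'],cv2.COLOR_RGB2HSV);o=cv2.inRange(hsv,(85,70,110),(105,255,255));z=np.zeros_like(o);z[y0:y1,x0:x1]=o[y0:y1,x0:x1]
    k,l,st,c=cv2.connectedComponentsWithStats(z)
    for i in range(1,k):
        if st[i,4]>15: print(n,st[i],c[i],cv2.minAreaRect(np.argwhere(l==i)[:,::-1].astype(np.float32)))
# predicted bar ends at hood angle 1.55
th=1.55;hx,hz=.6025+.105,.078
for th in(1.4,1.5,1.55):
    P=[[hx-246e-3*np.cos(th)+.010*np.sin(th),-.2355+e,hz+.246*np.sin(th)+.01*np.cos(th)] for e in(.055,0,-.055)]
    print(th,np.round(P[1],4),'scene',proj(a,P).round(1).tolist(),'side',proj(b,P).round(1).tolist())
E
```

```text
t 10.98 pos [ 0.5373 -0.2351  0.1751] yaw -1.564 z [ 0.0406  0.006  -0.9992] F [-0.   0.4 -0.1] w 0.0641
scene [183 190  72  16 525] [220.0552381  194.60571429] ((218.5, 197.5), (15.0, 71.0), 90.0)
side [379 186  19  29  71] [387.73239437 197.63380282] ((388.62432861328125, 199.54591369628906), (33.23170471191406, 3.4555084705352783), 53.97262954711914)
1.4 [ 0.6755 -0.2355  0.3221] scene [[225.8, 198.1], [204.4, 198.3], [183.0, 198.4]] side [[385.1, 182.4], [393.1, 193.2], [401.5, 204.4]]
1.5 [ 0.7001 -0.2355  0.3241] scene [[224.5, 205.4], [202.8, 205.6], [181.0, 205.8]] side [[391.2, 180.0], [399.4, 190.7], [407.9, 201.8]]
1.55 [ 0.7124 -0.2355  0.3242] scene [[223.9, 209.4], [202.0, 209.6], [180.1, 209.7]] side [[394.2, 179.0], [402.4, 189.6], [411.0, 200.7]]
```

View pics/p7.png

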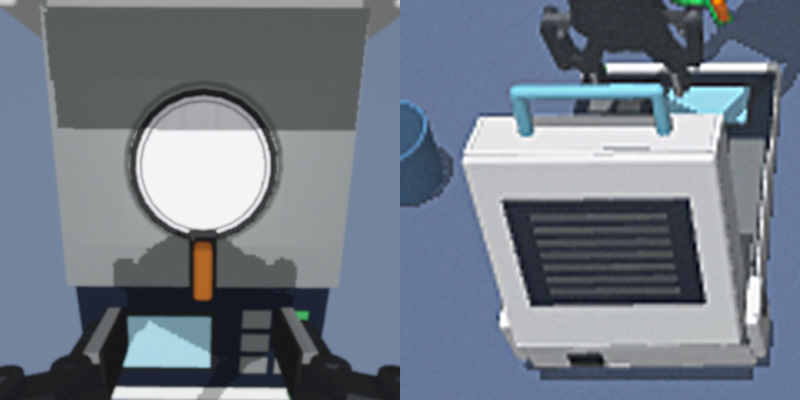

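The pan sits concentric in the recess with its handle to the front. The hood leans at about 1.3 rad, with its bar at roughly (207,192) in the scene view. Next I'll back off, rise and turn the jaws across the bar.

Request:
play_rows(
  series=[
    {"fingers": -0.5,"dx": -12,"dy": 0,"dz": 10,"turn": 0.06},
    {"fingers": -0.5,"dx": -15,"dy": 0,"dz": 18,"turn": 0.115},
    {"fingers": -0.5,"dx": -15,"dy": 0,"dz": 18,"turn": 0.115},
    {"fingers": -0.5,"dx": -10,"dy": 0,"dz": 18,"turn": 0.115},
    {"fingers": -0.5,"dx": 0,"dy": 0,"dz": 18,"turn": 0.115},
    {"fingers": -0.5,"dx": 0,"dy": 0,"dz": 18,"turn": 0.115},
    {"fingers": -0.5,"dx": 0,"dy": 0,"dz": 18,"turn": 0.115},
    {"fingers": -0.5,"dx": 0,"dy": 0,"dz": 18,"turn": 0.115},
    {"fingers": -0.5,"dx": 0,"dy": 0,"dz": 18,"turn": 0.115},
    {"fingers": -0.5,"dx": 0,"dy": 0,"dz": 18,"turn": 0.115},
    {"fingers": -0.5,"dx": 10,"dy": 0,"dz": 18,"turn": 0.115},
    {"fingers": -0.5,"dx": 15,"dy": 0,"dz": 18,"turn": 0.115},
    {"fingers": -0.5,"dx": 20,"dy": 0,"dz": 10,"turn": 0.115},
    {"fingers": -0.5,"dx": 20,"dy": 0,"dz": 0,"turn": 0.115},
    {"fingers": -0.5,"dx": 15,"dy": 0,"dz": 0,"turn": 0.06},
    {"fingers": -0.5,"dx": 0,"dy": 0,"dz": 0,"turn": 0},
    {"fingers": -0.5,"dx": 0,"dy": 0,"dz": 0,"turn": 0},
  ],
)

```text
clock: 12.55
position: [0.5525, -0.2273, 0.3707]
ee_rot: [-0.01, 0.997, 0.065, -0.03]
contact_force: [0.1, -0.1, 0.3]
width: 0.0642
```

```bash
python3 - <<'E'
from h import *
s=get_state();M=where(s);w=get_image('wrist');b=get_image('side');a=get_image('scene')
np.save('w8.npy',{'s':s,'w':w,'a':a,'b':b},allow_pickle=True)
for n,im in(('w',w),('b',b),('a',a)):
    for m in masks_of(im,'hood')[:2]: print(n,round(m['p'],2),m['xy'])
p=np.hstack([cv2.resize(w['pixels'],(480,300)),cv2.resize(b['pixels'][170:270,350:450],(300,300),interpolation=cv2.INTER_CUBIC)]);cv2.imwrite('pics/p8.png',p[:,:,::-1])
E
```

```text
t 12.55 pos [ 0.5525 -0.2273  0.3707] yaw 0.13 z [-0.0617  0.0153 -0.998 ] F [ 0.1 -0.1  0.3] w 0.0642
w 0.76 [466.0, 201.5]
b 0.71 [392.0, 218.4]
a 0.92 [214.1, 229.8]
```

View pics/p8.png

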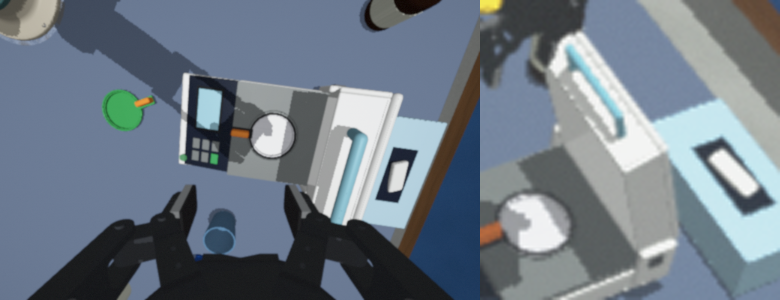

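```bash
python3 - <<'E'
from h import *
from scipy.optimize import least_squares
d=np.load('w8.npy',allow_pickle=True).item();s=d['s']
obs=[]
for n,(x0,y0,x1,y1) in(('w',(445,165,500,300)),('a',(165,180,260,203)),('b',(365,178,405,218))):
    im=d[n];hsv=cv2.cvtColor(im['pixels'],cv2.COLOR_RGB2HSV);o=cv2.inRange(hsv,(85,60,90),(105,255,255));z=np.zeros_like(o);z[y0:y1,x0:x1]=o[y0:y1,x0:x1]
    k,l,st,c=cv2.connectedComponentsWithStats(z);i=1+np.argmax(st[1:,4]);P=np.argwhere(l==i)[:,::-1].astype(np.float32)
    if n=='a':
        # bar only: centreline of the per-column first run, thickness about 5 px
        cols=np.unique(P[:,0]);top=np.array([P[P[:,0]==q,1].min() for q in cols]);print('a cols',cols.min(),cols.max(),top.astype(int).tolist())
    r=cv2.minAreaRect(P);print(n,st[i],r);
E
```

```text
w [ 445  172   45  128 2207] ((466.16143798828125, 236.1590576171875), (27.53744888305664, 129.0657958984375), 10.203973770141602)
a cols 183.0 254.0 [191, 190, 190, 190, 190, 190, 190, 190, 190, 190, 190, 190, 190, 190, 190, 190, 190, 190, 190, 190, 190, 190, 190, 190, 190, 190, 190, 190, 190, 190, 190, 190, 190, 190, 190, 190, 190, 190, 190, 190, 190, 190, 190, 190, 190, 190, 194, 193, 191, 191, 191, 191, 191, 191, 191, 191, 191, 191, 191, 191, 191, 191, 191, 191, 191, 191, 191, 191, 191, 191, 191, 191]
a [183 190  72  13 524] ((218.5, 196.0), (12.0, 71.0), 90.0)
b [379 185  19  30  84] ((388.1189270019531, 199.41354370117188), (34.040435791015625, 4.411287307739258), 53.97262954711914)
```

```bash
python3 - <<'E'
from h import *
d=np.load('w8.npy',allow_pickle=True).item();s=d['s'];w=d['w']
def bar(th,hx=.7075,y=-.2355): return np.array([[hx-.246*np.cos(th)+.010*np.sin(th),y+e,.078+.246*np.sin(th)+.01*np.cos(th)] for e in(.055,0,-.055)])
for th in(1.25,1.3,1.35): print(th,bar(th)[1].round(4),*[proj(d[n],bar(th),s).round(0).tolist() for n in 'wab'])
hsv=cv2.cvtColor(w['pixels'],cv2.COLOR_RGB2HSV)
for r in range(170,300,12):
    q=np.where(cv2.inRange(hsv[r:r+1],(85,60,90),(105,255,255))[0,440:500])[0]+440
    print(r,q.min() if len(q) else None,q.max() if len(q) else None,len(q))
E
```

```text
1.25 [ 0.6394 -0.2355  0.3146] [[461.0, 182.0], [441.0, 255.0], [423.0, 318.0]] [[228.0, 189.0], [207.0, 189.0], [186.0, 189.0]] [[376.0, 187.0], [384.0, 198.0], [392.0, 209.0]]
1.3 [ 0.6513 -0.2355  0.3177] [[481.0, 186.0], [459.0, 260.0], [440.0, 323.0]] [[227.0, 192.0], [206.0, 192.0], [185.0, 192.0]] [[379.0, 185.0], [387.0, 196.0], [395.0, 207.0]]
1.35 [ 0.6634 -0.2355  0.3202] [[501.0, 189.0], [477.0, 264.0], [457.0, 328.0]] [[227.0, 195.0], [205.0, 195.0], [184.0, 195.0]] [[382.0, 184.0], [390.0, 195.0], [398.0, 206.0]]
170 None None 0
182 466 488 23
194 469 486 18
206 465 483 19
218 462 479 18
230 459 475 17
242 455 472 18
254 452 468 17
266 448 464 17
278 445 461 17
290 441 457 17
```

All three views agree on a hood angle of 1.30 rad, which puts the bar at (0.651, -0.2355, 0.318).

Request:
play_rows(
  series=[
    {"fingers": -0.5,"dx": 12,"dy": 0,"dz": 0,"turn": -0.04},
    {"fingers": -0.5,"dx": 20,"dy": -3,"dz": 0,"turn": -0.05},
    {"fingers": -0.5,"dx": 20,"dy": -3,"dz": 0,"turn": -0.04},
    {"fingers": -0.5,"dx": 20,"dy": -2,"dz": 0,"turn": 0},
    {"fingers": -0.5,"dx": 16,"dy": 0,"dz": 0,"turn": 0},
    {"fingers": -0.5,"dx": 8,"dy": 0,"dz": 0,"turn": 0},
    {"fingers": -0.5,"dx": 0,"dy": 0,"dz": 0,"turn": 0},
    {"fingers": -0.5,"dx": 0,"dy": 0,"dz": 0,"turn": 0},
  ],
)

```text
clock: 13.52
position: [0.6456, -0.2366, 0.3768]
ee_rot: [-0.01, 1.0, -0.008, -0.027]
contact_force: [-0.3, -0.8, 0.2]
width: 0.064
```

```bash
python3 - <<'E'
from h import *
where(get_state())
E
```

```text
t 13.52 pos [ 0.6456 -0.2366  0.3768] yaw -0.015 z [-0.0545  0.0197 -0.9983] F [-0.3 -0.8  0.2] w 0.064
```

Request:
play_rows(
  series=[
    {"fingers": -0.5,"dx": 5,"dy": 1,"dz": -8,"turn": 0.015},
    {"fingers": -0.5,"dx": 0,"dy": 0,"dz": -12,"turn": 0},
    {"fingers": -0.5,"dx": 0,"dy": 0,"dz": -12,"turn": 0},
    {"fingers": -0.5,"dx": 0,"dy": 0,"dz": -12,"turn": 0},
    {"fingers": -0.5,"dx": 0,"dy": 0,"dz": -6,"turn": 0},
    {"fingers": -0.5,"dx": 0,"dy": 0,"dz": 0,"turn": 0},
  ],
)

```text
clock: 14.02
position: [0.6462, -0.2349, 0.326]
ee_rot: [-0.009, 1.0, 0.001, -0.027]
contact_force: [0.0, 0.2, -0.7]
width: 0.0641
```

Request:
play_rows(
  series=[
    {"fingers": -0.5,"dx": 5,"dy": 0,"dz": -6,"turn": 0},
    {"fingers": -0.5,"dx": 0,"dy": 0,"dz": -7,"turn": 0},
    {"fingers": -0.5,"dx": 0,"dy": 0,"dz": -4,"turn": 0},
    {"fingers": -0.5,"dx": 0,"dy": 0,"dz": 0,"turn": 0},
  ],
)

```text
clock: 14.35
position: [0.6511, -0.235, 0.309]
ee_rot: [-0.009, 1.0, 0.001, -0.026]
contact_force: [0.4, -0.2, 0.1]
width: 0.0641
```

```bash
python3 - <<'E'
from h import *
where(get_state())
w=get_image('wrist');b=get_image('side')
p=np.hstack([cv2.resize(w['pixels'],(480,300)),cv2.resize(b['pixels'][150:250,340:440],(300,300),interpolation=cv2.INTER_CUBIC)]);cv2.imwrite('pics/p9.png',p[:,:,::-1])
E
```

```text
t 14.35 pos [ 0.6511 -0.235   0.309 ] yaw 0.003 z [-0.0528  0.017  -0.9985] F [ 0.4 -0.2  0.1] w 0.0641
```

Request:
play_rows(
  series=[
    {"fingers": 0,"dx": 0,"dy": 0,"dz": 0,"turn": 0},
    {"fingers": 1,"dx": 0,"dy": 0,"dz": 0,"turn": 0},
    {"fingers": 1,"dx": 0,"dy": 0,"dz": 0,"turn": 0},
    {"fingers": 1,"dx": 0,"dy": 0,"dz": 0,"turn": 0},
    {"fingers": 1,"dx": 0,"dy": 0,"dz": 0,"turn": 0},
    {"fingers": 1,"dx": 0,"dy": 0,"dz": 0,"turn": 0},
    {"fingers": 1,"dx": 0,"dy": 0,"dz": 0,"turn": 0},
  ],
  squeeze=35,
)

```text
clock: 15.03
position: [0.6517, -0.2354, 0.3115]
ee_rot: [-0.008, 1.0, 0.001, -0.025]
contact_force: [0.2, 0.1, 0.1]
width: 0.0107
```

```bash
python3 - <<'E'
from h import *
where(get_state())
# arc in steps
pts=[]
for th in np.arange(1.3,-.001,-.1):
    pts.append((th,.7075-.246*np.cos(th)+.01*np.sin(th),.078+.246*np.sin(th)+.01*np.cos(th)))
for a,b in zip(pts,pts[1:]): print(round(b[0],2),np.round(np.subtract(b[1:],a[1:])*1000,1),np.round(b[1:],4))
E
```

```text
t 15.03 pos [ 0.6517 -0.2354  0.3115] yaw 0.002 z [-0.0496  0.0152 -0.9987] F [0.2 0.1 0.1] w 0.0107
1.2 [-23.7  -6.8] [0.6277 0.3109]
1.1 [-22.9  -9.1] [0.6048 0.3018]
1.0 [-21.8 -11.4] [0.583  0.2904]
0.9 [-20.6 -13.5] [0.5624 0.2769]
0.8 [-19.1 -15.5] [0.5433 0.2614]
0.7 [-17.5 -17.3] [0.5258 0.2441]
0.6 [-15.7 -19. ] [0.5101 0.2252]
0.5 [-13.7 -20.4] [0.4964 0.2047]
0.4 [-11.6 -21.7] [0.4848 0.183 ]
0.3 [ -9.4 -22.8] [0.4754 0.1603]
0.2 [ -7.1 -23.6] [0.4684 0.1367]
0.1 [ -4.7 -24.2] [0.4637 0.1125]
-0.0 [ -2.2 -24.5] [0.4615 0.088 ]
```

Request:
play_rows(
  series=[
    {"fingers": 1,"dx": -4,"dy": 0,"dz": -1,"turn": 0},
    {"fingers": 1,"dx": -6,"dy": 0,"dz": -1.6,"turn": 0},
    {"fingers": 1,"dx": -6,"dy": 0,"dz": -1.8,"turn": 0},
    {"fingers": 1,"dx": -6,"dy": 0,"dz": -1.9,"turn": 0},
    {"fingers": 1,"dx": -3,"dy": 0,"dz": -1,"turn": 0},
    {"fingers": 1,"dx": 0,"dy": 0,"dz": 0,"turn": 0},
  ],
)

```text
clock: 15.53
position: [0.6276, -0.2354, 0.3047]
ee_rot: [-0.007, 1.0, 0.001, -0.02]
contact_force: [0.7, -0.2, -0.5]
width: 0.0104
```

Request:
play_rows(
  series=[
    {"fingers": 1,"dx": -4,"dy": 0,"dz": -1.4,"turn": 0},
    {"fingers": 1,"dx": -6,"dy": 0,"dz": -2.3,"turn": 0},
    {"fingers": 1,"dx": -6,"dy": 0,"dz": -2.5,"turn": 0},
    {"fingers": 1,"dx": -6,"dy": 0,"dz": -2.6,"turn": 0},
    {"fingers": 1,"dx": -6,"dy": 0,"dz": -2.9,"turn": 0},
    {"fingers": 1,"dx": -6,"dy": 0,"dz": -3,"turn": 0},
    {"fingers": 1,"dx": -6,"dy": 0,"dz": -3.1,"turn": 0},
    {"fingers": 1,"dx": -4,"dy": 0,"dz": -2.2,"turn": 0},
    {"fingers": 1,"dx": 0,"dy": 0,"dz": 0,"turn": 0},
  ],
)

```text
clock: 16.28
position: [0.5779, -0.2354, 0.282]
ee_rot: [-0.007, 1.0, 0.001, -0.02]
contact_force: [1.9, 0.5, -0.8]
width: 0.0109
```

```bash
python3 - <<'E'
from h import *
s=get_state();where(s);print(np.round(s['moment'],2))
E
```

```text
t 16.28 pos [ 0.5779 -0.2354  0.282 ] yaw 0.002 z [-0.0401  0.0139 -0.9991] F [ 1.9  0.5 -0.8] w 0.0109
[-0.05 -0.61 -0.  ]
```

Request:
play_rows(
  series=[
    {"fingers": 1,"dx": -4,"dy": 0,"dz": -2.6,"turn": 0},
    {"fingers": 1,"dx": -5.2,"dy": 0,"dz": -3.6,"turn": 0},
    {"fingers": 1,"dx": -5.2,"dy": 0,"dz": -3.7,"turn": 0},
    {"fingers": 1,"dx": -5.1,"dy": 0,"dz": -3.9,"turn": 0},
    {"fingers": 1,"dx": -5,"dy": 0,"dz": -4,"turn": 0},
    {"fingers": 1,"dx": -4.9,"dy": 0,"dz": -4.2,"turn": 0},
    {"fingers": 1,"dx": -4.8,"dy": 0,"dz": -4.3,"turn": 0},
    {"fingers": 1,"dx": -4.7,"dy": 0,"dz": -4.4,"turn": 0},
    {"fingers": 1,"dx": -4.5,"dy": 0,"dz": -4.5,"turn": 0},
    {"fingers": 1,"dx": -3,"dy": 0,"dz": -3,"turn": 0},
    {"fingers": 1,"dx": 0,"dy": 0,"dz": 0,"turn": 0},
  ],
)

```text
clock: 17.2
position: [0.5255, -0.2354, 0.2393]
ee_rot: [-0.007, 1.0, 0.001, -0.021]
contact_force: [1.6, -0.4, -1.7]
width: 0.0104
```

Request:
play_rows(
  series=[
    {"fingers": 1,"dx": -3,"dy": 0,"dz": -3.3,"turn": 0},
    {"fingers": 1,"dx": -4,"dy": 0,"dz": -4.6,"turn": 0},
    {"fingers": 1,"dx": -4,"dy": 0,"dz": -4.8,"turn": 0},
    {"fingers": 1,"dx": -3.9,"dy": 0,"dz": -5,"turn": 0},
    {"fingers": 1,"dx": -3.7,"dy": 0,"dz": -5.1,"turn": 0},
    {"fingers": 1,"dx": -3.5,"dy": 0,"dz": -5.2,"turn": 0},
    {"fingers": 1,"dx": -3.4,"dy": 0,"dz": -5.3,"turn": 0},
    {"fingers": 1,"dx": -3.2,"dy": 0,"dz": -5.4,"turn": 0},
    {"fingers": 1,"dx": -3.1,"dy": 0,"dz": -5.5,"turn": 0},
    {"fingers": 1,"dx": -3,"dy": 0,"dz": -5.6,"turn": 0},
    {"fingers": 1,"dx": -2.8,"dy": 0,"dz": -5.7,"turn": 0},
    {"fingers": 1,"dx": -1.8,"dy": 0,"dz": -4,"turn": 0},
    {"fingers": 1,"dx": 0,"dy": 0,"dz": 0,"turn": 0},
  ],
)

```text
clock: 18.28
position: [0.4823, -0.2355, 0.1731]
ee_rot: [-0.007, 1.0, 0.001, -0.02]
contact_force: [2.3, -0.7, -1.7]
width: 0.0105
```

```bash
python3 - <<'E'
from h import *
s=get_state();where(s);print(np.round(s['moment'],2),s['qpos'].__class__,np.round(s['qpos'],2))
E
```

```text
t 18.28 pos [ 0.4823 -0.2355  0.1731] yaw 0.002 z [-0.0406  0.0138 -0.9991] F [ 2.3 -0.7 -1.7] w 0.0105
[-0.09 -0.57 -0.01] <class 'numpy.ndarray'> [-0.58  0.29  1.67 -0.01  1.23 -0.57]
```

Request:
play_rows(
  series=[
    {"fingers": 1,"dx": -1.7,"dy": 0,"dz": -3.5,"turn": 0},
    {"fingers": 1,"dx": -2.3,"dy": 0,"dz": -5.2,"turn": 0},
    {"fingers": 1,"dx": -2.2,"dy": 0,"dz": -5.2,"turn": 0},
    {"fingers": 1,"dx": -2,"dy": 0,"dz": -5.3,"turn": 0},
    {"fingers": 1,"dx": -1.9,"dy": 0,"dz": -5.3,"turn": 0},
    {"fingers": 1,"dx": -1.8,"dy": 0,"dz": -5.4,"turn": 0},
    {"fingers": 1,"dx": -1.6,"dy": 0,"dz": -5.4,"turn": 0},
    {"fingers": 1,"dx": -1.5,"dy": 0,"dz": -5.4,"turn": 0},
    {"fingers": 1,"dx": -1.4,"dy": 0,"dz": -5.4,"turn": 0},
    {"fingers": 1,"dx": -1.2,"dy": 0,"dz": -5.4,"turn": 0},
    {"fingers": 1,"dx": -1.1,"dy": 0,"dz": -5.4,"turn": 0},
    {"fingers": 1,"dx": -0.8,"dy": 0,"dz": -4,"turn": 0},
    {"fingers": 1,"dx": 0,"dy": 0,"dz": 0,"turn": 0},
  ],
)

```text
clock: 19.37
position: [0.4645, -0.2355, 0.1065]
ee_rot: [-0.007, 1.0, 0.001, -0.016]
contact_force: [4.6, -0.3, -2.6]
width: 0.0104
```

Request:
play_rows(
  series=[
    {"fingers": 1,"dx": -0.4,"dy": 0,"dz": -3,"turn": 0},
    {"fingers": 1,"dx": -0.4,"dy": 0,"dz": -4,"turn": 0},
    {"fingers": 1,"dx": -0.3,"dy": 0,"dz": -4,"turn": 0},
    {"fingers": 1,"dx": -0.2,"dy": 0,"dz": -4,"turn": 0},
    {"fingers": 1,"dx": 0,"dy": 0,"dz": -3,"turn": 0},
    {"fingers": 1,"dx": 0,"dy": 0,"dz": -2,"turn": 0},
    {"fingers": 1,"dx": 0,"dy": 0,"dz": 0,"turn": 0},
  ],
)

```text
clock: 19.95
position: [0.4631, -0.2355, 0.0892]
ee_rot: [-0.006, 1.0, 0.001, -0.016]
contact_force: [4.5, 0.3, -5.0]
width: 0.0104
```

Request:
play_rows(
  series=[
    {"fingers": 1,"dx": 0,"dy": 0,"dz": -2.5,"turn": 0},
    {"fingers": 1,"dx": 0,"dy": 0,"dz": -2.5,"turn": 0},
    {"fingers": 1,"dx": 0,"dy": 0,"dz": -2,"turn": 0},
    {"fingers": 1,"dx": 0,"dy": 0,"dz": -1,"turn": 0},
    {"fingers": 1,"dx": 0,"dy": 0,"dz": 0,"turn": 0},
  ],
)

```text
clock: 20.37
position: [0.4631, -0.2355, 0.0889]
ee_rot: [-0.005, 1.0, 0.001, -0.015]
contact_force: [4.0, 0.2, -4.1]
width: 0.0107
```

Request:
play_rows(
  series=[
    {"fingers": 1,"dx": 0,"dy": 0,"dz": -5,"turn": 0},
    {"fingers": 1,"dx": 0,"dy": 0,"dz": -5,"turn": 0},
  ],
)

```text
clock: 20.53
position: [0.4632, -0.2361, 0.0866]
ee_rot: [-0.004, 1.0, 0.002, -0.015]
contact_force: [-6.4, 7.6, 48.1]
width: 0.0103
```

```bash
python3 - <<'E'
from h import *
s=get_state();where(s);print(np.round(s['moment'],2))
a=get_image('scene');b=get_image('side');w=get_image('wrist')
p=np.vstack([np.hstack([cv2.resize(a['pixels'][170:290,145:285],(400,343),interpolation=cv2.INTER_CUBIC),cv2.resize(b['pixels'][180:300,290:430],(400,343),interpolation=cv2.INTER_CUBIC)]),cv2.resize(w['pixels'],(800,500))[250:500]]);cv2.imwrite('pics/p10.png',p[:,:,::-1])
# closed hood prediction: top front edge corners (z .123) and front bottom
for hx in(.7075,):
  for th in(0,.03):
    P=[]
    for f,u in((.206,.045),(-.01,.045)):
        for y in(.1,-.1): P.append([hx-f*np.cos(th)+u*np.sin(th)*0-(-u*np.sin(th)),-.2355+y,.078+f*np.sin(th)+u*np.cos(th)])
    print(th,'scene',proj(a,P).round(1).tolist(),'side',proj(b,P).round(1).tolist())
E
```

```text
t 20.53 pos [ 0.4632 -0.2361  0.0866] yaw 0.004 z [-0.0294  0.0075 -0.9995] F [-6.4  7.6 48.1] w 0.0103
[ 1.29  1.27 -0.03]
0 scene [[257.3, 191.3], [195.3, 191.8], [251.7, 250.1], [182.9, 250.7]] side [[332.2, 223.8], [356.7, 265.3], [382.1, 206.5], [409.3, 245.1]]
0.03 scene [[257.1, 190.5], [194.7, 190.9], [251.7, 250.6], [182.8, 251.2]] side [[332.6, 222.7], [357.2, 264.2], [382.4, 206.5], [409.6, 245.0]]
```

View pics/p10.png

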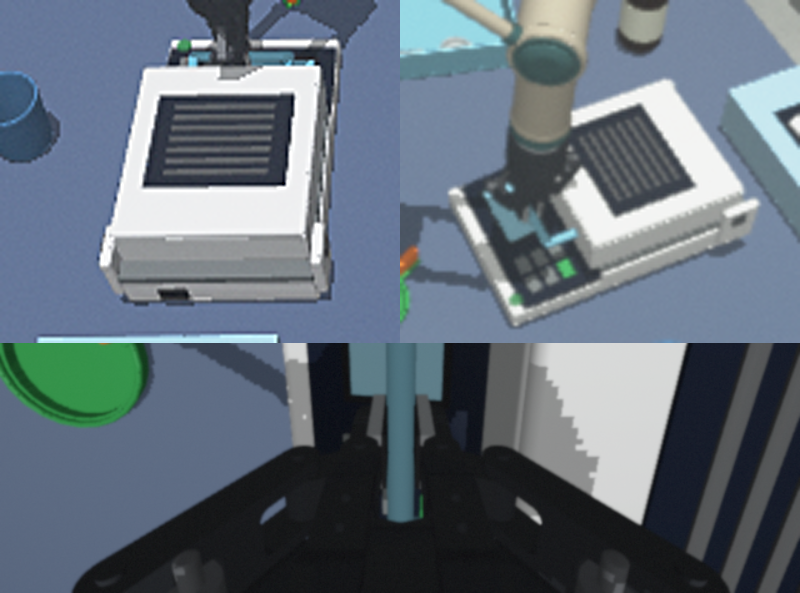

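This is the last viewing. Both views show the hood closed, with its front top edge at scene row 194 (192 predicted for closed), and the tool met a firm stop. I'll relax the pressure, then open only a little because the rear finger sits in the gap between bar and hood.

Request:
play_rows(
  series=[
    {"fingers": 1,"dx": 0,"dy": 0,"dz": 0,"turn": 0},
    {"fingers": 1,"dx": 0,"dy": 0,"dz": 0,"turn": 0},
    {"fingers": 1,"dx": 0,"dy": 0,"dz": 0,"turn": 0},
  ],
)

```text
clock: 20.93
position: [0.4631, -0.2361, 0.0879]
ee_rot: [-0.003, 1.0, 0.002, -0.014]
contact_force: [3.4, 0.7, -2.8]
width: 0.0106
```

Request:
play_rows(
  series=[
    {"fingers": 0.7,"dx": 0,"dy": 0,"dz": 0,"turn": 0},
    {"fingers": 0.5,"dx": 0,"dy": 0,"dz": 0,"turn": 0},
    {"fingers": 0.35,"dx": 0,"dy": 0,"dz": 0,"turn": 0},
    {"fingers": 0.35,"dx": 0,"dy": 0,"dz": 0,"turn": 0},
    {"fingers": 0.35,"dx": 0,"dy": 0,"dz": 0,"turn": 0},
  ],
)

```text
clock: 21.35
position: [0.4549, -0.2351, 0.0853]
ee_rot: [-0.005, 1.0, 0.003, -0.023]
contact_force: [1.4, 0.9, 5.6]
width: 0.0277
```

```bash
python3 - <<'E'
from h import *
s=get_state();where(s);print(np.round(s['moment'],2))
E
```

```text
t 21.35 pos [ 0.4549 -0.2351  0.0853] yaw 0.006 z [-0.0463  0.0103 -0.9989] F [1.4 0.9 5.6] w 0.0277
[ 0.32 -0.63 -0.08]
```

The tool sprang 8 mm forward on release, so I'll re-centre over the bar before rising.

Request:
play_rows(
  series=[
    {"fingers": 0.3,"dx": 5,"dy": 0,"dz": 1,"turn": 0},
    {"fingers": 0.3,"dx": 3,"dy": 0,"dz": 1,"turn": 0},
    {"fingers": 0.3,"dx": 0,"dy": 0,"dz": 0,"turn": 0},
  ],
)

```text
clock: 21.6
position: [0.4535, -0.2351, 0.0859]
ee_rot: [-0.006, 0.999, 0.003, -0.033]
contact_force: [4.1, 4.7, 2.6]
width: 0.0298
```

Request:
play_rows(
  series=[
    {"fingers": 0.5,"dx": 0,"dy": 0,"dz": 0,"turn": 0},
    {"fingers": 0.5,"dx": 2,"dy": 0,"dz": 0,"turn": 0},
    {"fingers": 0.5,"dx": 0,"dy": 0,"dz": 0,"turn": 0},
  ],
)

```text
clock: 21.85
position: [0.4578, -0.235, 0.086]
ee_rot: [-0.007, 1.0, 0.001, -0.03]
contact_force: [1.7, 0.7, 3.2]
width: 0.0211
```

```bash
python3 - <<'E'
from h import *
s=get_state();where(s);print(np.round(s['moment'],2))
w=get_image('wrist')
hsv=cv2.cvtColor(w['pixels'],cv2.COLOR_RGB2HSV)
for r in (290,310,330,350):
    q=np.where(cv2.inRange(hsv[r:r+1],(85,60,50),(105,255,255))[0,290:360])[0]+290
    print(r,q.min() if len(q) else None,q.max() if len(q) else None,len(q))
P=[[.463,y,.088] for y in(-.19,-.21,-.2355)];print(proj(w,P,s))
g=cv2.cvtColor(w['pixels'],cv2.COLOR_RGB2GRAY)
for r in(320,330,340): print(g[r,270:370:2].tolist())
E
```

```text
t 21.85 pos [ 0.4578 -0.235   0.086 ] yaw 0.002 z [-0.0606  0.0137 -0.9981] F [1.7 0.7 3.2] w 0.0211
[ 0.23 -1.29 -0.26]
290 319 341 23
310 319 341 23
330 320 341 22
350 None None 0
[[330.64815039 184.3337899 ]
 [330.16098711 223.29206173]
 [329.59440111 268.60174028]]
[24, 23, 19, 21, 22, 21, 22, 22, 22, 22, 34, 86, 79, 71, 72, 73, 71, 69, 43, 18, 14, 20, 33, 69, 73, 85, 93, 99, 102, 103, 105, 103, 104, 98, 93, 69, 29, 40, 99, 108, 52, 18, 21, 23, 25, 25, 25, 23, 22, 23]
[22, 21, 21, 22, 23, 25, 24, 22, 19, 20, 47, 110, 116, 117, 116, 117, 116, 113, 72, 28, 26, 28, 59, 111, 108, 87, 94, 100, 103, 104, 104, 102, 102, 97, 89, 60, 28, 44, 108, 113, 61, 23, 24, 21, 21, 23, 22, 25, 27, 22]
[24, 24, 22, 26, 24, 23, 22, 21, 21, 22, 25, 24, 21, 26, 22, 23, 22, 24, 22, 27, 24, 27, 33, 48, 62, 82, 94, 99, 100, 101, 96, 87, 76, 58, 44, 27, 27, 23, 24, 22, 24, 21, 20, 27, 24, 20, 21, 23, 24, 24]
```

Request:
play_rows(
  series=[
    {"fingers": 0.5,"dx": 1.5,"dy": 0,"dz": 3,"turn": 0},
    {"fingers": 0.5,"dx": 1.5,"dy": 0,"dz": 4,"turn": 0},
    {"fingers": 0.5,"dx": 1,"dy": 0,"dz": 4,"turn": 0},
    {"fingers": 0.5,"dx": 0,"dy": 0,"dz": 0,"turn": 0},
  ],
)

```text
clock: 22.23
position: [0.4589, -0.2346, 0.0956]
ee_rot: [-0.008, 0.999, 0.002, -0.035]
contact_force: [0.6, 0.3, 0.5]
width: 0.0212
```

```bash
python3 - <<'E'
from h import *
s=get_state();where(s);print(np.round(s['moment'],2))
w=get_image('wrist')
hsv=cv2.cvtColor(w['pixels'],cv2.COLOR_RGB2HSV)
for r in (290,330):
    q=np.where(cv2.inRange(hsv[r:r+1],(85,60,50),(105,255,255))[0,290:360])[0]+290
    print(r,q.min() if len(q) else None,q.max() if len(q) else None,len(q))
print(proj(w,[[.463,-.2355,.088]],s))
E
```

```text
t 22.23 pos [ 0.4589 -0.2346  0.0956] yaw 0.004 z [-0.0693  0.0156 -0.9975] F [0.6 0.3 0.5] w 0.0212
[-0.03 -0.07  0.03]
290 318 339 22
330 318 338 21
[[328.1399177  260.61901852]]
```

Request:
play_rows(
  series=[
    {"fingers": 0.5,"dx": 0,"dy": 0,"dz": 6,"turn": 0},
    {"fingers": 0.5,"dx": 0,"dy": 0,"dz": 8,"turn": 0},
    {"fingers": 0.5,"dx": 0,"dy": 0,"dz": 10,"turn": 0},
    {"fingers": 0.5,"dx": 0,"dy": 0,"dz": 15,"turn": 0},
    {"fingers": 0.5,"dx": 0,"dy": 0,"dz": 25,"turn": 0},
    {"fingers": 0.5,"dx": 0,"dy": 0,"dz": 30,"turn": 0},
    {"fingers": 0.5,"dx": 0,"dy": 0,"dz": 30,"turn": 0},
    {"fingers": 0.5,"dx": 0,"dy": 0,"dz": 15,"turn": 0},
    {"fingers": 0.5,"dx": 0,"dy": 0,"dz": 0,"turn": 0},
  ],
)

```text
clock: 23.03
position: [0.4531, -0.2319, 0.2428]
ee_rot: [-0.01, 0.999, 0.003, -0.04]
contact_force: [0.3, -0.9, 0.3]
width: 0.0211
```

```bash
python3 - <<'E'
from h import *
s=get_state();where(s)
w=get_image('wrist');a=get_image('scene');b=get_image('side')
hsv=cv2.cvtColor(w['pixels'],cv2.COLOR_RGB2HSV)
for r in (150,200,240):
    q=np.where(cv2.inRange(hsv[r:r+1],(85,60,50),(105,255,255))[0])[0];print(r,q.min() if len(q) else None,q.max() if len(q) else None,len(q))
def bar(th,hx=.7075): return [[hx-.246*np.cos(th)+.010*np.sin(th),-.2355+e,.078+.246*np.sin(th)+.01*np.cos(th)] for e in(.055,-.055)]
for th in(0,.05,.1): print(th,*[proj(i,bar(th),s).round(1).tolist() for i in(w,a,b)])
for n,im,(x0,y0,x1,y1) in(('w',w,(300,0,400,300)),('scene',a,(190,180,262,200)),('side',b,(325,215,365,272))):
    h=cv2.cvtColor(im['pixels'],cv2.COLOR_RGB2HSV);o=cv2.inRange(h,(85,80,60),(105,255,255));z=np.zeros_like(o);z[y0:y1,x0:x1]=o[y0:y1,x0:x1]
    k,l,st,c=cv2.connectedComponentsWithStats(z)
    for i in range(1,k):
        if st[i,4]>15: print(n,st[i],c[i].round(1))
g=cv2.cvtColor(a['pixels'],cv2.COLOR_RGB2GRAY)
for c in(205,220,235,250): print('scene col',c,g[182:200,c].tolist())
E
```

```text
t 23.03 pos [ 0.4531 -0.2319  0.2428] yaw 0.006 z [-0.0809  0.0194 -0.9965] F [ 0.3 -0.9  0.3] w 0.0211
150 157 383 75
200 159 639 17
240 335 639 31
0 [[340.9, 145.7], [338.3, 245.1]] [[246.0, 188.3], [213.2, 188.5]] [[327.4, 241.7], [340.2, 264.6]]
0.05 [[341.6, 146.7], [338.8, 249.9]] [[245.5, 186.2], [212.4, 186.4]] [[327.7, 239.6], [340.6, 262.6]]
0.1 [[343.1, 147.7], [340.0, 255.1]] [[245.0, 184.3], [211.6, 184.5]] [[328.1, 237.6], [341.2, 260.6]]
w [ 318  130   65  120 2513] [342.4 177.3]
w [353 241  23   6 105] [364.7 243.3]
w [355 249  21   5  66] [365.9 250.8]
scene [211 187  44   6 176] [232.  189.8]
side [327 238  25  29 132] [336.6 252. ]
scene col 205 [118, 108, 217, 255, 189, 80, 44, 49, 48, 48, 32, 175, 246, 241, 237, 238, 238, 238]
scene col 220 [118, 120, 158, 165, 107, 50, 112, 134, 120, 85, 62, 194, 246, 241, 238, 238, 237, 237]
scene col 235 [73, 73, 158, 168, 110, 51, 110, 135, 119, 107, 114, 138, 246, 242, 238, 237, 237, 238]
scene col 250 [111, 128, 247, 255, 152, 52, 47, 44, 37, 120, 106, 250, 242, 237, 237, 237, 237, 237]
```

```bash
python3 - <<'E'
from rig import *
s=get_state();print(abs(s['qd']).max(),s['clock']);print(sign_off())
E
```

```text
0.027900936332651085 23.1833
the job is handed in; nothing more can be done
None
```

I put the white sample pan in the analyser's round recess with its orange handle to the front, let go, then gripped the hood's handle bar and brought the hood down to its stop. I handed in at about 23 s of the 69 s allowed.

**Pan:** after I let go, the picture showed the pan concentric with the recess and in line with the analyser. It is now under the closed hood, so I could not look at it again.

**Hood:** the tool stayed on the hinge arc within about 2 mm until near the end, with only a few newtons at the wrist. In the last scene picture the bar and the front edge of the hood were within 1–2 pixels of where they belong when fully closed. The tool was then about 0.15 m above the bar, with the measured force near zero.

These points did not go cleanly:
- **Force at the stop:** I pushed once more to confirm the stop, and the wrist read about 48 N for a moment. That is under the 120 N wrist limit. It went through the fingers on the bar, but I cannot rule out that it counts against the 40 N limit on the arm and gripper body.
- **Stop height:** the tool stopped about 7 mm higher than I had predicted. I took that as the bar sliding a little in the pads, since the pictures show the hood shut.
- **Release:** as the fingers opened, the gripper sprang about 8 mm forward, probably because a finger touched the front of the hood. Forces stayed at a few newtons, and the hood did not rise when the gripper withdrew.

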